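# Hang the staining basket on the drip stand

### The arm

A 6-joint arm with a two-finger parallel gripper is mounted at the origin on the work surface. World frame = base frame: x ahead of the robot, y to its left, z up, the work surface at z = 0. Lengths are in mm, angles in degrees, forces in N, time in s.
With the tool pointing down it reaches from about 300 to 775 mm from the base axis. Payload 14.6 kg.
Tool frame: the origin (TCP) lies at the very end of the fingers, on their centre line; the grasp point (between the pads) lies 19 mm behind it; y points along the fingers, x is the direction in which the jaws open and shut, and the axes are right-handed (so a half turn about y gives the same grasp; the last joint's range is limited). The gripper opens to 94 mm and grips with 3 to 60 N. Pads are 16 mm wide; open, the fingers measure 119 mm over their backs; the gripper's body (75 mm by 177 mm) begins 78 mm behind the grasp point.
Start: joints at [60.413, 17.183, 87.147, -0, 75.671, -3.816], TCP at [239.128, 495.285, 205.446] pointing down, gripper open.
Joint ranges: [-173.82, 173.82], [-45.26, 126.66], [13.44, 144.39], [-59.66, 239.66], [0, 175.72], [-146.38, 146.38]. Speed limits (degrees/s): [127.2, 127.2, 147.25, 180, 180, 180].

### API

Orientations are given as [roll, pitch, yaw] about the fixed x, y, z axes, in that order (R = Rz(yaw) Ry(pitch) Rx(roll)).
In Python, from workcell import monitor, cams, arm gives the robot as it stands.
- The arm moves only by the shell command python3 -m jog 'ROWS' [FORCE]. ROWS is JSON, a list of rows, each an object with "hand": the closure, from -1 (fully open) to 1 (shut); "slide": the shift along the tool's x, y, z in units of 50 mm (1.0 is 50 mm), a list of three; "dr": the turn, a rotation vector about the tool's x, y, z in units of 10 degrees (1.0 is 10 degrees), a list of three. In form: [{"hand": hand, "slide": [tx, ty, tz], "dr": [ax, ay, az]}, ...]. A call has 1 to 12 rows; each row is the pose to reach, as a shift and turn from the pose commanded when the call began, along the tool's axes at that moment; what a row does not reach only later rows make up. A row lasts 1/8 s, in which the tool goes at most 62.5 mm and 10.7 degrees, less where a joint would pass 70% of its speed; a pose out of reach is approached as far as the arm can. A call with a gripper value outside its range is refused whole. The fingers move at their own pace and stop on an object; FORCE is the grip in N (left out, the last holds). Time passes only in rows, so rows that repeat a pose let the fingers close. It gives the time, the measured TCP pose, the force and the opening at its end, in the units of the state.
- monitor.read_state(): the state, without advancing time (a new reading comes with each control period).
- cams.snapshot(name): name is "scene" or "top" or "wrist"; returns a dict with "image" (420x560x3 uint8, blue, green, red), "intrinsics" (3x3 intrinsics, pixels), "R" (3x3) and "t" (3): a world point X has camera coordinates R X + t; the wrist camera has in their place "hand_eye" (4x4, takes a point from camera to tool coordinates, whose origin is the TCP and whose axes are the tool frame's). Camera axes: x right, y down, z forward; pixel columns grow to the right and rows downward; lengths in mm; the calibration is good to about 2 mm. The wrist camera is an equidistant fisheye: a pixel r from the principal point sees the ray r / f radians off the axis. A picture is of the moment at which its call begins: read the wrist's pose just before it. There is no depth.
- arm.sign_off(): hands the job in, once; it reports no verdict.
The state is a dict: "time": time; "joint_pos": joint angles; "joint_velocities": joint speeds; "joint_efforts": joint torques, N m; "eef_pos": TCP position; "ee_rot": TCP orientation; "contact_force": force on the tool from outside, world axes, zero at the start; "wrist_torque": the same for the moment, N m; "grip_width": finger opening in mm.
Only numpy, scipy, OpenCV 4.12 (cv2) and the standard library are available. Lean on these libraries where they do the work, as an engineer would, in place of code of your own. Each camera call takes 0.05 s, during which the arm holds its last target.

### The job

Pick up the slide basket by its orange tab and hang it on the drip stand to drain: slide the open slot of its blue strap plate sideways over the stand's steel pin, between the two brass collars, until the pin is at the slot's closed end, then let the basket down so that the pin seats in the notch, and let go so that it hangs freely and straight. Keep the basket upright and work gently, by feel, never forcing it against the stand; leave the two specimen cups, the bottle and the slide box where they are.

Things in the scene. Friction and masses are not known exactly. Their poses are not given: they have to be found in the camera images.
- hanger: Loose slide basket with strap plate, one rigid part, 0.25 to 0.45 kg, upright on the bench. Origin: centre of its underside, z up. White basket of slides 56 (x) by 84 (y) by 45 high; above it a blue plate 8 thick in the y-z plane at x = 0, up to z = 152, y -60 to 38, with an orange grip tab on top. Centre of mass below the notch. Front and back alike: it may hang facing either way.
- hanger_grip (a point): Point to grasp: middle of the orange tab, 188 above the basket's underside. The tab is 12 thick (basket x, the direction to pinch), 44 wide (y), from z = 150 to 210.
- hanger_mouth (a point): Mouth of the plate's slot, at basket x = 0, y = -48, z = 103.5 mm. The slot opens towards -y: a level channel 11 high (z = 98 to 109) that ends at a wall at y = +5.5. Its upper jaw (z = 109 to 127) reaches out to y = -60, its lower jaw only to y = -36, so the upper jaw overhangs by 24.
- hanger_seat (a point): Where the pin's axis lies when seated, at basket x = 0, y = 0, z = 113 mm; axes as the basket. Here, at the channel's closed end, a notch 11 wide (y = -5.5 to 5.5) goes up from the channel roof (z = 109) to z = 117; the seated pin lies in its top.
- stand: Fixed drip stand. Origin: underside of the base, on the post's axis; z up. Grey base 12 high, x -40 to 130, y -75 to 75; blue drip tray with rim 28 high, x 20 to 124, y -65 to 65; aluminium post 24 square. A black carrier (36 by 42, 22 high) clamped on the post holds a level steel pin 8 in diameter that points along the stand's +x at y = 0.
- stand_top (a point): Centre of the post's top, 200 above the bench; axes as the stand. The pin's axis is 12 to 42 mm below this point: its exact height is not reported and must be found by touch or sight. The pin is rigid and firmly clamped; over 18 N between basket or gripper and stand is forcing.
- stand_groove (a point): Midway along the pin's bare length, at stand x = 65, y = 0, but at z = 173, the middle of the height range and not the pin's own height (158 to 188). The plate hangs here, between brass collars 22 in diameter: the inner one ends at x = 54, the head runs from x = 76 to 82. The head is too big for the slot, so the slot must come along the stand's y.
- cup_yellow: Bystander: white specimen cup with a yellow lid, 54 in diameter, 60 high; origin at its underside.
- cup_red: Bystander: white specimen cup with a red lid, 54 in diameter, 60 high; origin at its underside.
- reagent: Bystander: amber bottle, 64 in diameter, 150 high; origin at its underside.
- slide_box: Bystander: closed green slide box, 92 by 162 by 35 high; origin at its underside.
There are look-alikes about, which are no part of the job. Of the things that look like the hanger, the larger one is meant. Leave any turquoise look-alike of the stand alone.

How it is judged (in metres and radians):
On the way:
1. the basket is lifted off the bench, upright (height (world z) of hanger_seat above 0.135 m and angle between hanger_seat's own z axis and vertical below 0.4 rad), for 0.2 s.
At the end, for the whole second after the job is handed in: Basket at rest, hanging from the pin: seat point within 4 mm of the pin along the stand's y, 55 to 75 mm along its x (between the collars), 154 to 192 mm high; plate within 0.12 rad of upright; the stand carries its weight (over 1.5 N) (x of hanger_seat in the frame of stand between 0.055 and 0.075 m and y of hanger_seat in the frame of stand between -0.004 and 0.004 m and z of hanger_seat in the frame of stand between 0.154 and 0.192 m and angle between hanger_seat's own z axis and vertical below 0.12 rad and contact force between hanger and stand above 1.5 N and linear speed of hanger below 0.03 m/s); the robot touches nothing.
It fails at once if the basket is pressed or knocked against the stand with more than 18 N (contact force between hanger and stand above 18 N).
It fails at once if the gripper presses on the stand with more than 18 N (contact force between the fingers and stand above 18 N).
It fails at once if the basket is tipped more than 0.6 rad (angle between hanger_seat's own z axis and vertical above 0.6 rad).
It fails at once if a cup, the bottle or the slide box is moved more than 20 mm (distance of any of cup_yellow, cup_red, reagent, slide_box from where it was at the start of the episode above 0.02 m).
It also fails if it takes over 58 s, if anything falls off the work surface, if the arm or the gripper's body presses on something with over 40 N, if the wrist force passes 120 N, or if a joint passes its speed limit or range.

## Working session

There is one attempt and no reset: what is moved stays moved. The work goes in short steps, Python scripts to look and compute and a shell command to move; the robot and the scene stay as the last step left them, time stands still between calls to the robot, and variables do not carry over. Pictures are saved under pics/ and viewed, and the job is handed in when it is done.

```bash
ls; mkdir -p pics
python3 - <<'E'
from workcell import monitor, cams
import cv2
s=monitor.read_state()
print({k:s[k] for k in ['time','eef_pos','ee_rot','contact_force','grip_width']})
for n in ['scene','top','wrist']:
    d=cams.snapshot(n); cv2.imwrite(f'pics/{n}0.png',d['image'])
    print(n,d['intrinsics'],d.get('R'),d.get('t'),d.get('hand_eye'))
E
```

```text
pics
{'time': 0.0, 'eef_pos': array([239.01573637, 495.05100761, 204.88736675]), 'ee_rot': array([-8.99979335e+01,  6.56040582e-02,  6.42304328e+01]), 'contact_force': array([-0.15717816, -0.04249375,  0.0692843 ]), 'grip_width': 94.18010960825696}
scene [[396.22245592   0.         278.75700514]
 [  0.         396.22245592 205.76957746]
 [  0.           0.           1.        ]] [[-0.42842327  0.90349471 -0.01228047]
 [ 0.73531493  0.34071194 -0.58585606]
 [-0.52513375 -0.26002438 -0.81032207]] [ 327.0932928  -313.68357716 1308.71070558] None
top [[534.31489237   0.         288.42471266]
 [  0.         534.31489237 207.40774899]
 [  0.           0.           1.        ]] [[ 0.0115258  -0.99978633 -0.01715979]
 [-0.99825889 -0.01051201 -0.05804047]
 [ 0.05784768  0.01779888 -0.99816674]] [ -58.74304987  557.09896946 1476.54738053] None
wrist [[325.1922621    0.         283.12181309]
 [  0.         325.1922621  205.55841497]
 [  0.           0.           1.        ]] None None [[ 9.99999425e-01  2.59374481e-04  1.04076521e-03 -1.68711793e-01]
 [-9.27997705e-04 -2.77349550e-01  9.60768633e-01 -1.77898652e+02]
 [ 5.37854628e-04 -9.60769046e-01 -2.77349149e-01  8.17670473e+01]
 [ 0.00000000e+00  0.00000000e+00  0.00000000e+00  1.00000000e+00]]
```

View pics/scene0.png

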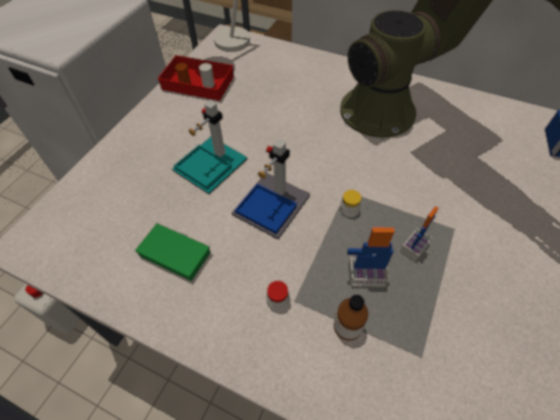

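View pics/top0.png

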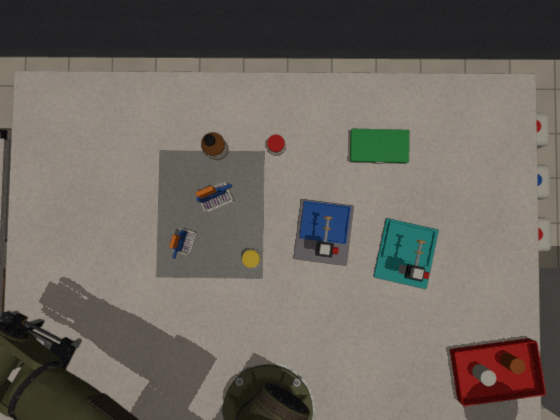

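View pics/wrist0.png

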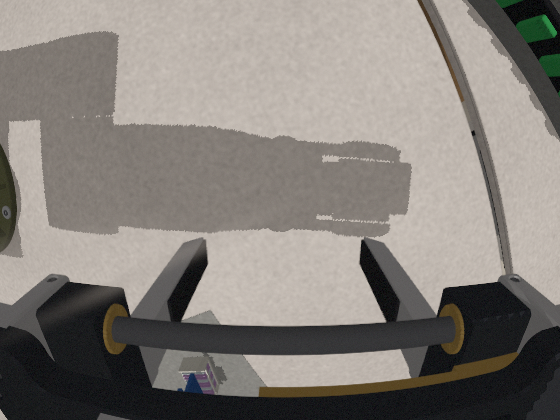

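Run:
```python
import cv2,numpy as np
t=cv2.imread('pics/top0.png'); s=cv2.imread('pics/scene0.png')
a=cv2.resize(t[175:275,180:360],None,fx=4.4,fy=4.4,interpolation=cv2.INTER_CUBIC)
b=cv2.resize(s[130:300,225:425],None,fx=3.5,fy=3.5,interpolation=cv2.INTER_CUBIC)
cv2.imwrite('pics/topz.png',cv2.convertScaleAbs(a,alpha=1.5)); cv2.imwrite('pics/scenez.png',cv2.convertScaleAbs(b,alpha=1.5))
```

```text
(no output)
```

View pics/topz.png

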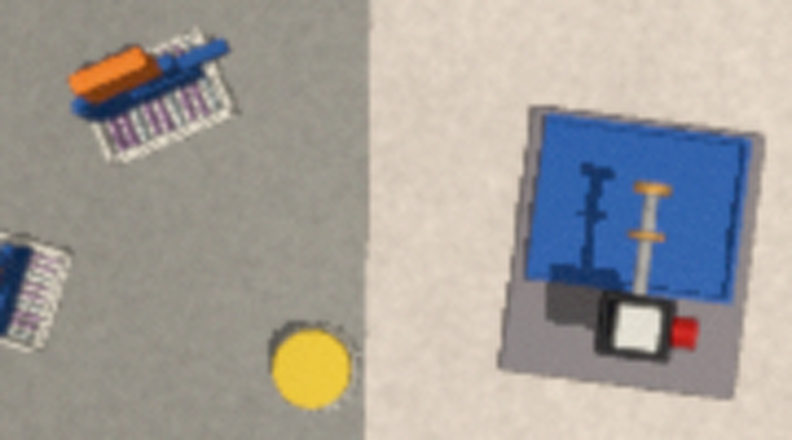

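View pics/scenez.png

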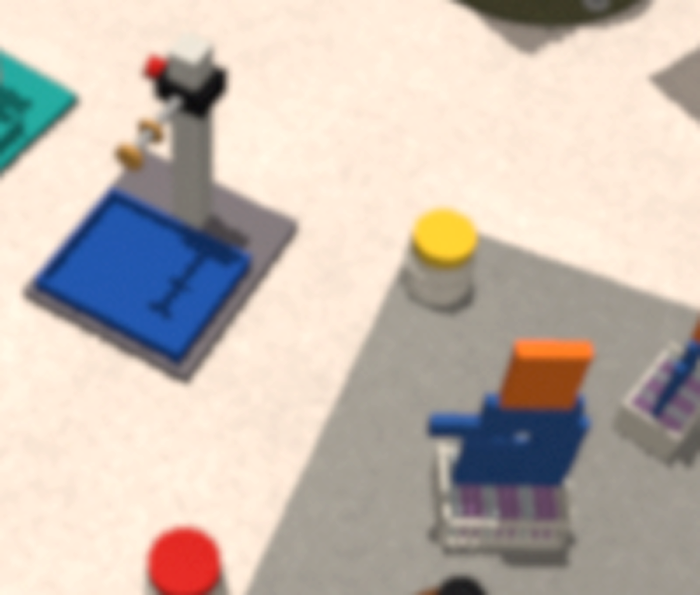

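```bash
cat > h.py <<'E'
import cv2,numpy as np
from workcell import monitor,cams
from scipy.spatial.transform import Rotation as Ro
def snap(n,f=None):
    s=monitor.read_state(); d=cams.snapshot(n)
    if f: cv2.imwrite('pics/'+f,d['image'])
    if n=='wrist':
        R=Ro.from_euler('xyz',s['ee_rot'],degrees=True).as_matrix(); H=d['hand_eye']
        Rwc=R@H[:3,:3]; C=R@H[:3,3]+s['eef_pos']
    else:
        Rwc=d['R'].T; C=-Rwc@d['t']
    return dict(img=d['image'],K=d['intrinsics'],Rwc=Rwc,C=C,fish=n=='wrist',s=s)
def ray(c,uv):
    u,v=uv; K=c['K']; x=(u-K[0,2])/K[0,0]; y=(v-K[1,2])/K[1,1]
    if c['fish']:
        r=np.hypot(x,y)+1e-12; q=np.array([np.sin(r)*x/r,np.sin(r)*y/r,np.cos(r)])
    else: q=np.array([x,y,1.]); q/=np.linalg.norm(q)
    return c['Rwc']@q
def onz(c,uv,z):
    d=ray(c,uv); return c['C']+d*(z-c['C'][2])/d[2]
def tri(c1,p1,c2,p2):
    d1,d2=ray(c1,p1),ray(c2,p2); A=np.stack([d1,-d2],1)
    k=np.linalg.lstsq(A,c2['C']-c1['C'],rcond=None)[0]
    a=c1['C']+k[0]*d1; b=c2['C']+k[1]*d2; return (a+b)/2,np.linalg.norm(a-b)
def proj(c,X):
    q=c['Rwc'].T@(np.asarray(X,float)-c['C']); K=c['K']
    if c['fish']:
        r=np.arctan2(np.hypot(q[0],q[1]),q[2]); h=np.hypot(q[0],q[1])+1e-12; x,y=r*q[0]/h,r*q[1]/h
    else: x,y=q[:2]/q[2]
    return np.array([K[0,2]+K[0,0]*x,K[1,2]+K[1,1]*y])
def mask(img,lo,hi): return cv2.inRange(cv2.cvtColor(img,cv2.COLOR_BGR2HSV),np.array(lo),np.array(hi))
E
cat > m1.py <<'E'
from h import *
np.set_printoptions(precision=1,suppress=True)
T=snap('top');S=snap('scene')
print('C',T['C'],S['C'])
for c,n,z in((T,'top',210),(S,'scene',190)):
    m=mask(c['img'],(5,150,120),(17,255,255))
    for k in cv2.findContours(m,0,2)[0]:
        if cv2.contourArea(k)>15:
            r=cv2.minAreaRect(k); print(n,'orange',r,cv2.contourArea(k),[onz(c,p,z)[:2] for p in cv2.boxPoints(r)])
    m=mask(c['img'],(0,0,85),(179,30,130))if 0 else mask(c['img'],(108,120,60),(122,255,255))
    for k in cv2.findContours(m,0,2)[0]:
        if cv2.contourArea(k)>60:
            r=cv2.minAreaRect(k); print(n,'blue',r,cv2.contourArea(k),[onz(c,p,12)[:2] for p in cv2.boxPoints(r)])
E
python3 m1.py
```

```text
C [ 471.4  -79.2 1505.2] [1058.   151.6  880.7]
top orange ((172.22935485839844, 241.06883239746094), (3.3523924350738525, 12.64330768585205), 16.699243545532227) 30.5 [array([448. , 233.2]), array([477.5, 225.1]), array([475.2, 217.2]), array([445.8, 225.3])]
top orange ((203.8965606689453, 190.75865173339844), (4.201806545257568, 17.06983757019043), 66.80140686035156) 56.0 [array([581.2, 171.8]), array([598.1, 133.7]), array([588.7, 129.5]), array([571.8, 167.5])]
top blue ((324.63385009765625, 221.97398376464844), (46.77766799926758, 37.81015396118164), 7.431407928466797) 1530.5 [array([473.6, -83. ]), array([578.6, -95.6]), array([ 563. , -225.3]), array([ 458.3, -212.3])]
scene orange ((382.5, 230.0), (4.0, 21.0), 90.0) 81.5 [array([580.7, 128.6]), array([562.5, 167.6]), array([572. , 170.3]), array([590. , 131.5])]
scene orange ((432.8000183105469, 212.1000213623047), (3.799999952316284, 12.0), 36.869895935058594) 30.5 [array([502.3, 225. ]), array([471.1, 233.2]), array([474.3, 240.4]), array([505.4, 232.1])]
scene blue ((363.4827880859375, 251.29310607910156), (29.711254119873047, 16.526885986328125), 21.80141258239746) 195.0 [array([556.2,  88.4]), array([507.6,  87.6]), array([509.2, 160.5]), array([556.8, 159.5])]
scene blue ((265.6507568359375, 207.26358032226562), (50.85951614379883, 36.56109619140625), 27.7585391998291) 1573.5 [array([ 562.2, -226.2]), array([ 443.3, -237. ]), array([466., -87.]), array([578.6, -85. ])]
```

Run:
```python
from h import *
np.set_printoptions(precision=1,suppress=True)
T=snap('top');S=snap('scene')
for n,a,b in (('head',(652,188),(130,156)),('inner',(646,237),(151,130)),('posttop',(637,328),(188,62))):
    p=(a[0]/4.4+180-.4,a[1]/4.4+175-.4);q=(b[0]/3.5+225-.4,b[1]/3.5+130-.4)
    print(n,tri(T,p,S,q))
# look pose
s=monitor.read_state();R=Ro.from_euler('xyz',s['ee_rot'],degrees=True).as_matrix()
for tgt in ([585,150.6,290],):
    print('slide',R.T@(np.array(tgt)-s['eef_pos'])/50)
```

```text
head (array([ 525.5, -154.8,  162.2]), np.float64(1.0028603510605214))
inner (array([ 497.7, -152.1,  161.5]), np.float64(2.0133869685685197))
posttop (array([ 446.6, -147. ,  182.4]), np.float64(3.5197848747767084))
slide [-3.2 -1.7 -9.2]
```

```bash
python3 -m jog '[{"hand":-1,"slide":[-3.2,-1.7,-9.2],"dr":[0,4,0]},{"hand":-1,"slide":[-3.2,-1.7,-9.2],"dr":[0,4,0]},{"hand":-1,"slide":[-3.2,-1.7,-9.2],"dr":[0,4,0]},{"hand":-1,"slide":[-3.2,-1.7,-9.2],"dr":[0,4,0]},{"hand":-1,"slide":[-3.2,-1.7,-9.2],"dr":[0,4,0]},{"hand":-1,"slide":[-3.2,-1.7,-9.2],"dr":[0,4,0]},{"hand":-1,"slide":[-3.2,-1.7,-9.2],"dr":[0,4,0]},{"hand":-1,"slide":[-3.2,-1.7,-9.2],"dr":[0,4,0]},{"hand":-1,"slide":[-3.2,-1.7,-9.2],"dr":[0,4,0]},{"hand":-1,"slide":[-3.2,-1.7,-9.2],"dr":[0,4,0]},{"hand":-1,"slide":[-3.2,-1.7,-9.2],"dr":[0,4,0]}]'
python3 - <<'E'
from h import *
c=snap('wrist','w1.png');print(c['s']['eef_pos'],c['s']['ee_rot'],c['C'],c['s']['time'])
E
```

```text
time: 1.72
eef_pos: [583.1, 152.2, 290.5]
ee_rot: [-90.0, 0.0, 24.3]
contact_force: [0.3, -0.5, -0.8]
grip_width: 94.1
[583.13059803 152.20702451 290.50449578] [-8.99938390e+01  2.54066695e-03  2.43105149e+01] [549.03230095 226.18819167 468.41205361] 1.725
```

View pics/w1.png

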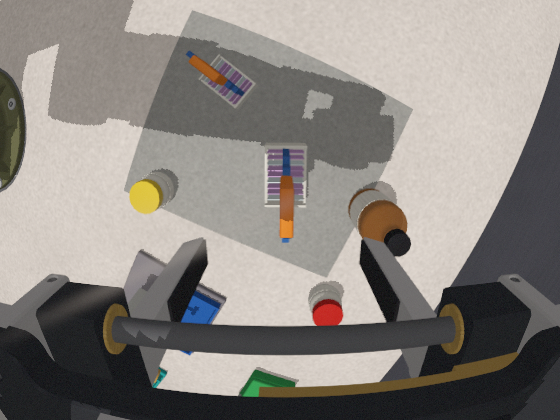

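Run:
```python
import cv2
t=cv2.imread('pics/w1.png')
cv2.imwrite('pics/w1z.png',cv2.convertScaleAbs(cv2.resize(t[135:255,220:350],None,fx=5,fy=5,interpolation=cv2.INTER_CUBIC),alpha=1.6))
```

```text
(no output)
```

View pics/w1z.png

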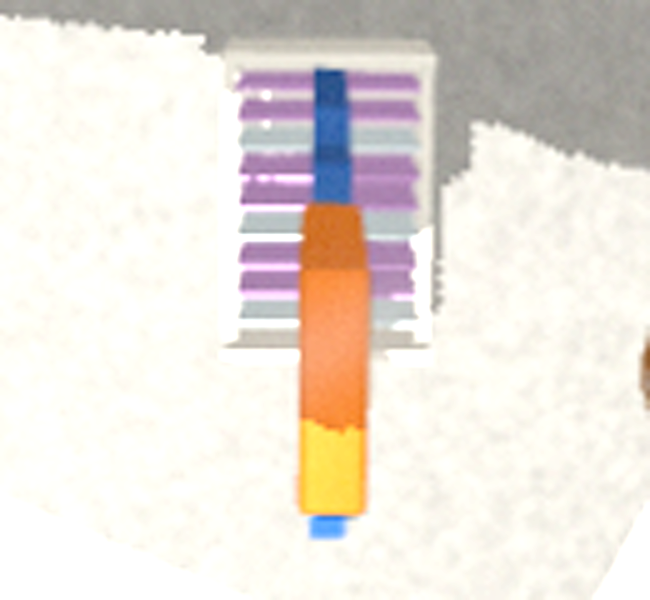

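Run:
```python
from h import *
np.set_printoptions(precision=2,suppress=True)
c=snap('wrist')
f=lambda x,y:(x/5+220-.4,y/5+135-.4)
P=[onz(c,f(x,y),210) for x,y in((301,268),(368,268),(366,515),(300,515))]
for p in P: print(p)
m=sum(P)/4; d=(P[0]+P[1]-P[2]-P[3])/2
print('centre',m,'len',np.linalg.norm(d),'yaw',np.degrees(np.arctan2(-d[0],d[1])))
s=c['s'];R=Ro.from_euler('xyz',s['ee_rot'],degrees=True).as_matrix()
m[2]=169; print(R.T@(m-s['eef_pos']), s['ee_rot'])
```

```text
[571.38 170.74 210.  ]
[581.33 175.24 210.  ]
[599.2  135.88 210.  ]
[588.92 131.24 210.  ]
centre [585.21 153.27 210.  ] len 43.22189459478354 yaw 24.179248176023673
[  2.27 121.59   0.14] [-90.    -0.01  24.31]
```

```bash
python3 -m jog '[{"hand":-1,"slide":[0.05,0.9,0],"dr":[0,0,0]},{"hand":-1,"slide":[0.05,1.7,0],"dr":[0,0,0]},{"hand":-1,"slide":[0.05,2.3,0],"dr":[0,0,0]},{"hand":-1,"slide":[0.05,2.43,0],"dr":[0,0,0]},{"hand":1,"slide":[0.05,2.43,0],"dr":[0,0,0]},{"hand":1,"slide":[0.05,2.43,0],"dr":[0,0,0]},{"hand":1,"slide":[0.05,2.43,0],"dr":[0,0,0]},{"hand":1,"slide":[0.05,2.43,0],"dr":[0,0,0]},{"hand":1,"slide":[0.05,2.43,0],"dr":[0,0,0]},{"hand":1,"slide":[0.05,2.43,0],"dr":[0,0,0]}]' 35
```

```text
time: 3.08
eef_pos: [586.1, 152.2, 169.0]
ee_rot: [-90.0, -0.0, 24.2]
contact_force: [-0.2, -0.0, -0.4]
grip_width: 37.4
```

```bash
python3 -m jog '[{"hand":1,"slide":[0,0,0],"dr":[0,0,0]},{"hand":1,"slide":[0,0,0],"dr":[0,0,0]},{"hand":1,"slide":[0,0,0],"dr":[0,0,0]},{"hand":1,"slide":[0,0,0],"dr":[0,0,0]},{"hand":1,"slide":[0,0,0],"dr":[0,0,0]}]' 35
```

```text
time: 3.7
eef_pos: [586.1, 152.2, 168.9]
ee_rot: [-90.0, 0.0, 24.2]
contact_force: [-0.1, -0.5, 0.0]
grip_width: 11.7
```

```bash
python3 -m jog '[{"hand":1,"slide":[0,-0.4,0],"dr":[0,0,0]},{"hand":1,"slide":[0,-1.2,0],"dr":[0,0,0]},{"hand":1,"slide":[0,-2,0],"dr":[0,0,0]},{"hand":1,"slide":[0,-2.42,0],"dr":[0,0,0]},{"hand":1,"slide":[-0.35,-2.42,-0.4],"dr":[0,0.4,0]},{"hand":1,"slide":[-0.95,-2.42,-1.1],"dr":[0,1.1,0]},{"hand":1,"slide":[-1.55,-2.42,-1.8],"dr":[0,1.8,0]},{"hand":1,"slide":[-2.15,-2.42,-2.45],"dr":[0,2.4,0]},{"hand":1,"slide":[-2.65,-2.42,-3.05],"dr":[0,2.9,0]},{"hand":1,"slide":[-2.84,-2.42,-3.24],"dr":[0,3.1,0]},{"hand":1,"slide":[-2.84,-2.42,-3.24],"dr":[0,3.1,0]}]' 35
python3 - <<'E'
from h import *
c=snap('wrist','w2.png');print(c['s']['eef_pos'],c['s']['ee_rot'],c['C'],c['s']['time'])
snap('scene','s2.png');snap('top','t2.png')
for a,b,x0,x1,y0,y1 in (('s2','s2z',225,400,110,270),('t2','t2z',240,400,150,270)):
    t=cv2.imread(f'pics/{a}.png');cv2.imwrite(f'pics/{b}.png',cv2.convertScaleAbs(cv2.resize(t[y0:y1,x0:x1],None,fx=3.5,fy=3.5,interpolation=cv2.INTER_CUBIC),alpha=1.5))
E
```

```text
time: 5.08
eef_pos: [523.0, -53.9, 289.9]
ee_rot: [-90.0, 0.0, -6.8]
contact_force: [0.4, 0.5, -2.7]
grip_width: 12.1
[523.02502945 -53.88772047 289.87078663] [-8.99867453e+01  8.70712554e-03 -6.78999594e+00] [531.85391628  26.67728945 467.78833131] 5.075
```

View pics/w2.png

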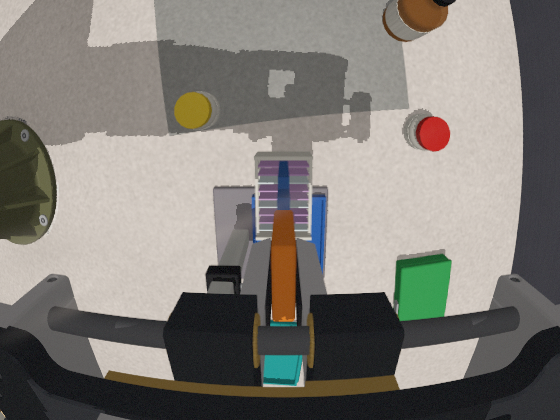

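View pics/s2z.png

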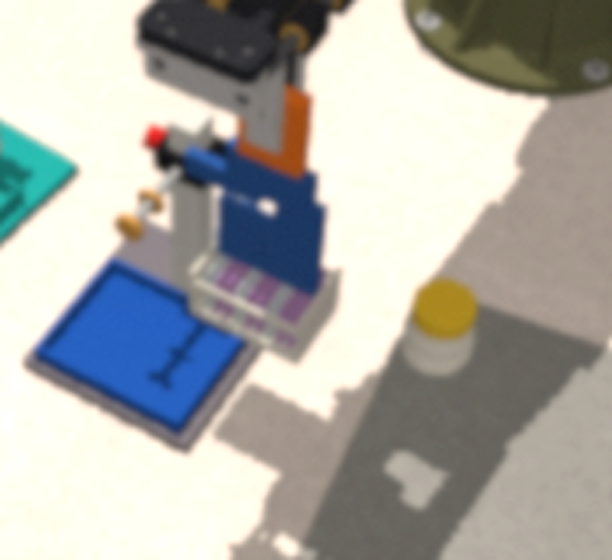

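View pics/t2z.png

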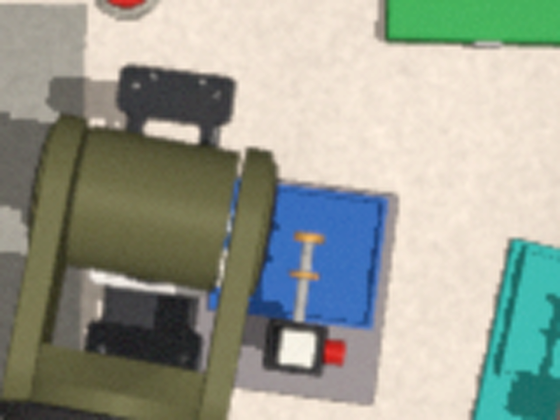

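Run:
```python
from h import *
np.set_printoptions(precision=1,suppress=True)
T=snap('top');S=snap('scene')
a=np.radians(-6.8);ux=np.array([np.cos(a),np.sin(a),0]);uy=np.array([-np.sin(a),np.cos(a),0])
# refine origin via top: post top centre pix, head
pt=(240+299/3.5-.36,150+349/3.5-.36); print('posttop by top @200',onz(T,pt,200))
O=np.array([446.9,-145.5,0])
print('proj posttop scene zoom', (proj(S,O+[0,0,200])-[225,110])*3.5,(proj(T,O+[0,0,200])-[240,150])*3.5)
for z in (158,164,170,176,182,188):
    h=O+79*ux+[0,0,z]; i=O+51*ux+[0,0,z]
    print(z,[(proj(S,q)-[225,110])*3.5 for q in(h,i)],[(proj(T,q)-[240,150])*3.5 for q in(h,i)])
```

```text
posttop by top @200 [ 445.7 -146.2  200. ]
proj posttop scene zoom [190.7 113.5] [296.7 346.1]
158 [array([129.7, 228.5]), array([152.1, 202.1])] [array([307.6, 235.8]), array([302.7, 274.4])]
164 [array([129.3, 222.8]), array([151.8, 196.3])] [array([308. , 235.5]), array([303.1, 274.3])]
170 [array([128.9, 217. ]), array([151.5, 190.4])] [array([308.5, 235.2]), array([303.6, 274.1])]
176 [array([128.5, 211.1]), array([151.2, 184.5])] [array([309. , 234.8]), array([304. , 273.9])]
182 [array([128. , 205.2]), array([150.9, 178.6])] [array([309.5, 234.5]), array([304.5, 273.8])]
188 [array([127.6, 199.2]), array([150.6, 172.5])] [array([310. , 234.1]), array([305. , 273.6])]
```

```bash
python3 -m jog '[{"hand":1,"slide":[0,0.3,0],"dr":[0,0,0]},{"hand":1,"slide":[0,0.75,0],"dr":[0,0,0]},{"hand":1,"slide":[0,1.0,0],"dr":[0,0,0]},{"hand":1,"slide":[0,1.04,-0.2],"dr":[0,0,0]},{"hand":1,"slide":[0,1.04,-0.5],"dr":[0,0,0]},{"hand":1,"slide":[0,1.04,-0.8],"dr":[0,0,0]},{"hand":1,"slide":[0,1.04,-1.0],"dr":[0,0,0]},{"hand":1,"slide":[0,1.04,-1.07],"dr":[0,0,0]},{"hand":1,"slide":[0,1.04,-1.07],"dr":[0,0,0]},{"hand":1,"slide":[0,1.04,-1.07],"dr":[0,0,0]}]' 35
python3 - <<'E'
from h import *
c=snap('scene','s3.png');print(c['s']['eef_pos'],c['s']['contact_force'],c['s']['time'])
snap('wrist','w3.png')
t=cv2.imread('pics/s3.png');cv2.imwrite('pics/s3z.png',cv2.convertScaleAbs(cv2.resize(t[130:240,220:340],None,fx=5,fy=5,interpolation=cv2.INTER_CUBIC),alpha=1.5))
E
```

```text
time: 6.58
eef_pos: [516.8, -106.6, 238.0]
ee_rot: [-90.0, -0.0, -6.8]
contact_force: [-1.0, -1.0, -3.0]
grip_width: 11.8
[ 516.81769741 -106.61255768  237.99017343] [-1.00024847 -1.01257731 -2.95241497] 6.575
```

View pics/s3z.png

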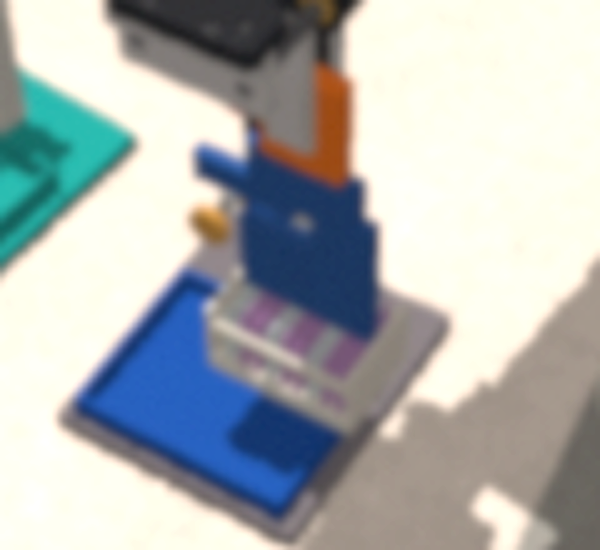

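View pics/w3.png

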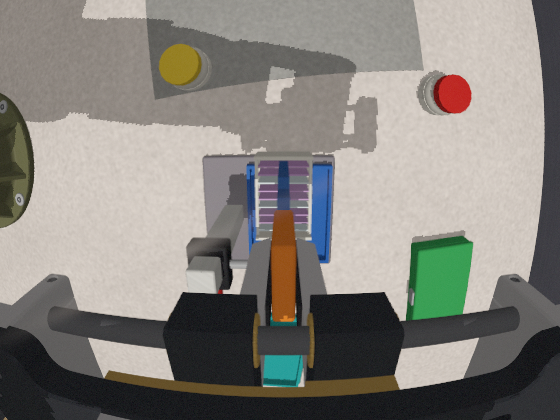

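Run:
```python
from h import *
np.set_printoptions(precision=0,suppress=True)
S=snap('scene');s=S['s'];R=Ro.from_euler('xyz',s['ee_rot'],degrees=True).as_matrix()
t=S['img'];im=cv2.convertScaleAbs(cv2.resize(t[130:240,220:340],None,fx=5,fy=5,interpolation=cv2.INTER_CUBIC),alpha=1.5)
def B(x,y,z): return s['eef_pos']+R@np.array([x,169-z,y+1.4])
for x in (4,-4):
  L=[(38,45),(38,152),(-60,127),(-60,109),(5.5,109),(5.5,98),(-36,98),(22,210),(-22,210),(22,152)]
  for y,z in L:
    p=((proj(S,B(x,y,z))-[220,130]+.4)*5).astype(int); cv2.circle(im,tuple(map(int,p)),3,(0,255,0) if x>0 else (0,255,255),-1)
cv2.imwrite('pics/s3o.png',im)
```

```text
(no output)
```

View pics/s3o.png

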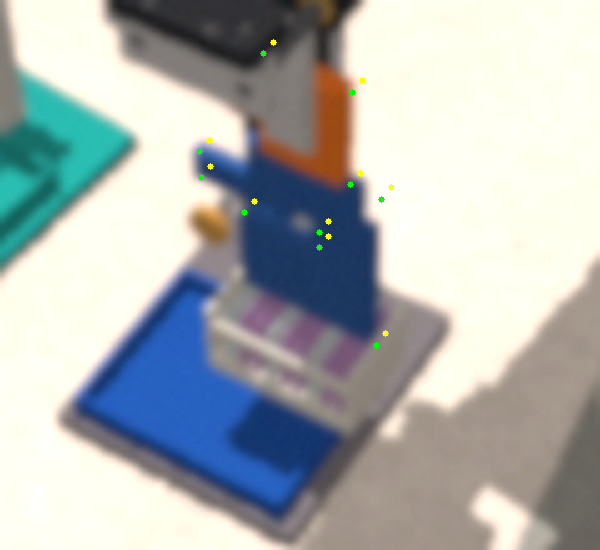

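```bash
python3 -m jog '[{"hand":1,"slide":[0,0.06,0],"dr":[0,0,0]},{"hand":1,"slide":[0,0.1,0],"dr":[0,0,0]},{"hand":1,"slide":[0,0.14,0],"dr":[0,0,0]},{"hand":1,"slide":[0,0.14,0],"dr":[0,0,0]}]'; python3 -m jog '[{"hand":1,"slide":[0,0.02,0],"dr":[0,0,0]},{"hand":1,"slide":[0,0.04,0],"dr":[0,0,0]},{"hand":1,"slide":[0,0.04,0],"dr":[0,0,0]}]'
```

```text
time: 7.22
eef_pos: [516.7, -106.9, 230.8]
ee_rot: [-90.0, 0.0, -6.8]
contact_force: [0.0, -0.2, -2.6]
grip_width: 11.9
time: 7.6
eef_pos: [516.7, -106.9, 228.9]
ee_rot: [-90.0, 0.0, -6.8]
contact_force: [-0.5, 0.0, -3.0]
grip_width: 11.8
```

```bash
python3 -m jog '[{"hand":1,"slide":[0,0.02,0],"dr":[0,0,0]},{"hand":1,"slide":[0,0.02,0],"dr":[0,0,0]}]'
```

```text
time: 7.85
eef_pos: [516.8, -106.9, 227.9]
ee_rot: [-90.0, 0.0, -6.8]
contact_force: [0.0, -1.0, -3.3]
grip_width: 11.7
```

```bash
python3 -m jog '[{"hand":1,"slide":[0,0.02,0],"dr":[0,0,0]},{"hand":1,"slide":[0,0.02,0],"dr":[0,0,0]}]'
```

```text
time: 8.1
eef_pos: [516.7, -106.9, 226.9]
ee_rot: [-90.0, 0.0, -6.8]
contact_force: [-0.1, -0.1, -3.5]
grip_width: 12.0
```

```bash
python3 -m jog '[{"hand":1,"slide":[0,0.02,0],"dr":[0,0,0]},{"hand":1,"slide":[0,0.02,0],"dr":[0,0,0]}]'
```

```text
time: 8.35
eef_pos: [516.8, -106.9, 226.2]
ee_rot: [-90.0, -0.0, -6.8]
contact_force: [-1.0, 0.2, -1.7]
grip_width: 11.7
```

```bash
python3 -m jog '[{"hand":1,"slide":[0,0.02,0],"dr":[0,0,0]},{"hand":1,"slide":[0,0.02,0],"dr":[0,0,0]}]'
```

```text
time: 8.6
eef_pos: [517.0, -106.9, 225.7]
ee_rot: [-90.0, -0.1, -6.8]
contact_force: [-2.1, 1.5, 5.3]
grip_width: 11.8
```

```bash
python3 -m jog '[{"hand":1,"slide":[0,-0.04,0],"dr":[0,0,0]},{"hand":1,"slide":[0,-0.06,0],"dr":[0,0,0]},{"hand":1,"slide":[0,-0.06,0],"dr":[0,0,0]}]'; python3 -m jog '[{"hand":1,"slide":[0,0,-0.07],"dr":[0,0,0]},{"hand":1,"slide":[0,0,-0.14],"dr":[0,0,0]},{"hand":1,"slide":[0,0,-0.21],"dr":[0,0,0]},{"hand":1,"slide":[0,0,-0.28],"dr":[0,0,0]},{"hand":1,"slide":[0,0,-0.28],"dr":[0,0,0]}]'
python3 - <<'E'
from h import *
c=snap('scene','s4.png')
t=c['img'];cv2.imwrite('pics/s4z.png',cv2.convertScaleAbs(cv2.resize(t[130:240,220:340],None,fx=5,fy=5,interpolation=cv2.INTER_CUBIC),alpha=1.5))
E
```

```text
time: 8.98
eef_pos: [516.7, -106.9, 227.7]
ee_rot: [-90.0, 0.0, -6.8]
contact_force: [0.5, -0.2, -3.8]
grip_width: 11.7
time: 9.6
eef_pos: [515.1, -121.1, 228.0]
ee_rot: [-90.0, -0.0, -6.8]
contact_force: [-0.6, 0.3, -3.5]
grip_width: 11.9
```

View pics/s4z.png

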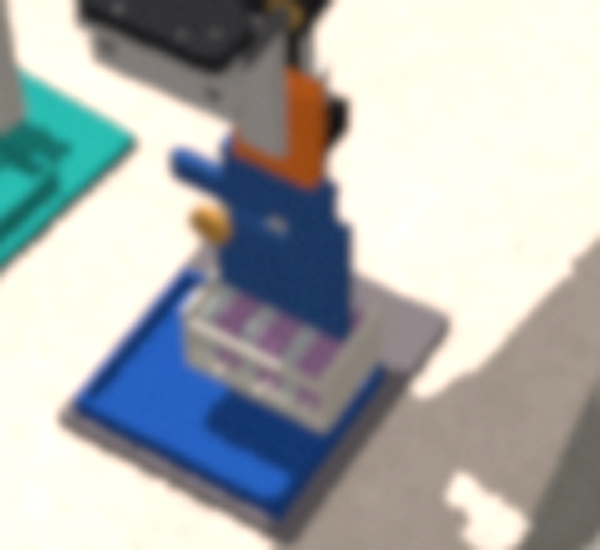

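```bash
python3 -m jog '[{"hand":1,"slide":[0,0,-0.06],"dr":[0,0,0]},{"hand":1,"slide":[0,0,-0.12],"dr":[0,0,0]},{"hand":1,"slide":[0,0,-0.18],"dr":[0,0,0]},{"hand":1,"slide":[0,0,-0.24],"dr":[0,0,0]},{"hand":1,"slide":[0,0,-0.24],"dr":[0,0,0]}]'
```

```text
time: 10.28
eef_pos: [513.7, -132.9, 227.9]
ee_rot: [-90.0, 0.0, -6.8]
contact_force: [-0.4, 0.2, -3.2]
grip_width: 11.9
```

```bash
python3 -m jog '[{"hand":1,"slide":[0,0,-0.06],"dr":[0,0,0]},{"hand":1,"slide":[0,0,-0.12],"dr":[0,0,0]},{"hand":1,"slide":[0,0,-0.18],"dr":[0,0,0]},{"hand":1,"slide":[0,0,-0.24],"dr":[0,0,0]},{"hand":1,"slide":[0,0,-0.3],"dr":[0,0,0]},{"hand":1,"slide":[0,0,-0.3],"dr":[0,0,0]}]'
```

```text
time: 11.02
eef_pos: [511.9, -147.8, 227.9]
ee_rot: [-90.0, 0.0, -6.8]
contact_force: [0.4, 0.7, -3.6]
grip_width: 11.8
```

```bash
python3 -m jog '[{"hand":1,"slide":[0,0,-0.04],"dr":[0,0,0]},{"hand":1,"slide":[0,0,-0.08],"dr":[0,0,0]},{"hand":1,"slide":[0,0,-0.1],"dr":[0,0,0]},{"hand":1,"slide":[0,0,-0.1],"dr":[0,0,0]}]'
```

```text
time: 11.52
eef_pos: [511.3, -152.6, 227.9]
ee_rot: [-90.0, 0.0, -6.8]
contact_force: [0.7, -0.2, -2.9]
grip_width: 11.9
```

```bash
python3 -m jog '[{"hand":1,"slide":[0,0,-0.02],"dr":[0,0,0]},{"hand":1,"slide":[0,0,-0.02],"dr":[0,0,0]}]'
```

```text
time: 11.78
eef_pos: [511.3, -153.4, 227.9]
ee_rot: [-90.0, 0.0, -6.8]
contact_force: [-0.2, 3.2, -3.5]
grip_width: 11.9
```

```bash
python3 -m jog '[{"hand":1,"slide":[0,0,-0.02],"dr":[0,0,0]},{"hand":1,"slide":[0,0,-0.02],"dr":[0,0,0]}]'
```

```text
time: 12.02
eef_pos: [511.2, -153.9, 227.9]
ee_rot: [-89.9, 0.0, -6.8]
contact_force: [0.6, 6.3, -3.0]
grip_width: 11.7
```

```bash
python3 -m jog '[{"hand":1,"slide":[0,0,0.03],"dr":[0,0,0]},{"hand":1,"slide":[0,0,0.06],"dr":[0,0,0]},{"hand":1,"slide":[0,0,0.06],"dr":[0,0,0]},{"hand":1,"slide":[0,0.02,0.06],"dr":[0,0,0]},{"hand":1,"slide":[0,0.04,0.06],"dr":[0,0,0]},{"hand":1,"slide":[0,0.04,0.06],"dr":[0,0,0]}]'
```

```text
time: 12.78
eef_pos: [511.4, -151.6, 225.8]
ee_rot: [-90.0, 0.0, -6.8]
contact_force: [0.9, 0.5, -3.3]
grip_width: 12.1
```

```bash
python3 -m jog '[{"hand":1,"slide":[0,0.02,0],"dr":[0,0,0]},{"hand":1,"slide":[0,0.03,0],"dr":[0,0,0]},{"hand":1,"slide":[0,0.03,0],"dr":[0,0,0]}]'
```

```text
time: 13.15
eef_pos: [511.4, -151.6, 224.4]
ee_rot: [-90.0, 0.0, -6.8]
contact_force: [0.3, 0.1, -2.2]
grip_width: 11.8
```

```bash
python3 -m jog '[{"hand":1,"slide":[0,0.02,0],"dr":[0,0,0]},{"hand":1,"slide":[0,0.03,0],"dr":[0,0,0]},{"hand":1,"slide":[0,0.03,0],"dr":[0,0,0]}]'
```

```text
time: 13.52
eef_pos: [511.4, -151.6, 222.9]
ee_rot: [-90.0, 0.0, -6.8]
contact_force: [1.0, -0.2, -2.9]
grip_width: 11.4
```

```bash
python3 -m jog '[{"hand":1,"slide":[0,0.02,0],"dr":[0,0,0]},{"hand":1,"slide":[0,0.04,0],"dr":[0,0,0]},{"hand":1,"slide":[0,0.04,0],"dr":[0,0,0]}]'
```

```text
time: 13.9
eef_pos: [511.4, -151.6, 220.8]
ee_rot: [-90.0, 0.0, -6.8]
contact_force: [-0.4, -0.5, -3.0]
grip_width: 11.5
```

```bash
python3 -m jog '[{"hand":1,"slide":[0,0.02,0],"dr":[0,0,0]},{"hand":1,"slide":[0,0.02,0],"dr":[0,0,0]}]'
```

```text
time: 14.15
eef_pos: [511.4, -151.6, 219.9]
ee_rot: [-90.0, 0.0, -6.8]
contact_force: [-0.7, -0.1, -3.5]
grip_width: 11.9
```

```bash
python3 -m jog '[{"hand":1,"slide":[0,0.02,0],"dr":[0,0,0]},{"hand":1,"slide":[0,0.02,0],"dr":[0,0,0]}]'
```

```text
time: 14.4
eef_pos: [511.4, -151.6, 218.9]
ee_rot: [-90.0, 0.0, -6.8]
contact_force: [-0.3, -0.4, -3.3]
grip_width: 11.7
```

```bash
python3 -m jog '[{"hand":1,"slide":[0,0.02,0],"dr":[0,0,0]},{"hand":1,"slide":[0,0.02,0],"dr":[0,0,0]}]'
```

```text
time: 14.65
eef_pos: [511.5, -151.6, 218.2]
ee_rot: [-90.0, -0.0, -6.8]
contact_force: [-0.1, 0.2, -0.2]
grip_width: 12.0
```

```bash
python3 -m jog '[{"hand":1,"slide":[0,0,0],"dr":[0,0,0]},{"hand":1,"slide":[0,0,0],"dr":[0,0,0]}]' 5;  python3 -m jog '[{"hand":0.3,"slide":[0,0,0],"dr":[0,0,0]},{"hand":0.3,"slide":[0,0,0],"dr":[0,0,0]},{"hand":0.3,"slide":[0,0,0],"dr":[0,0,0]},{"hand":0.3,"slide":[0,0,0],"dr":[0,0,0]},{"hand":0.3,"slide":[0,0,0],"dr":[0,0,0]},{"hand":0.3,"slide":[0,0,0],"dr":[0,0,0]}]'
python3 - <<'E'
from h import *
c=snap('scene','s5.png')
t=c['img'];cv2.imwrite('pics/s5z.png',cv2.convertScaleAbs(cv2.resize(t[130:240,220:340],None,fx=5,fy=5,interpolation=cv2.INTER_CUBIC),alpha=1.5))
c=snap('wrist','w5.png')
E
```

```text
time: 14.9
eef_pos: [511.5, -151.6, 218.1]
ee_rot: [-90.0, -0.0, -6.8]
contact_force: [0.0, -0.1, 1.1]
grip_width: 11.9
time: 15.65
eef_pos: [511.5, -151.6, 217.9]
ee_rot: [-90.0, -0.0, -6.8]
contact_force: [0.4, -0.1, -0.1]
grip_width: 33.3
```

View pics/s5z.png

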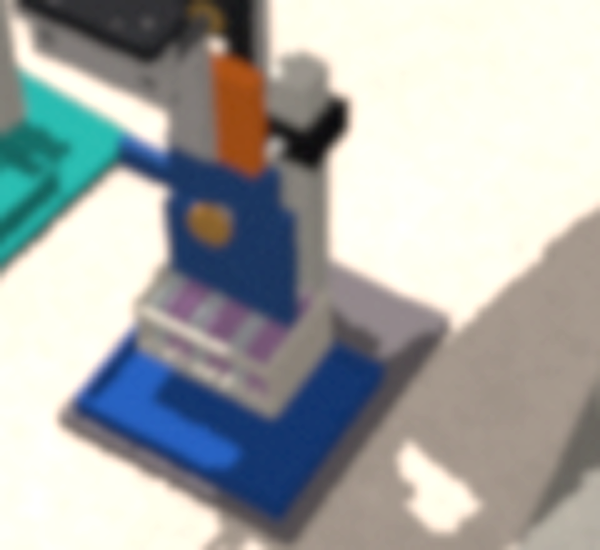

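View pics/w5.png

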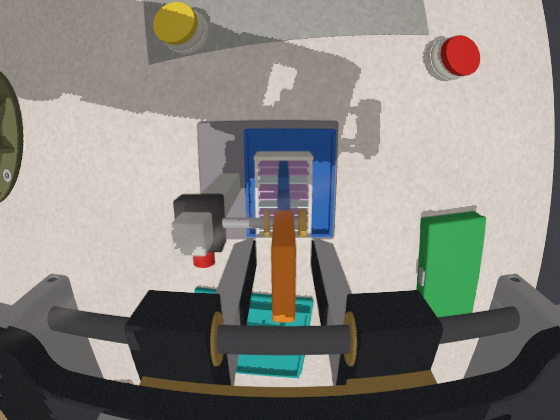

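```bash
python3 -m jog '[{"hand":0.3,"slide":[0,-0.2,0],"dr":[0,0,0]},{"hand":0.3,"slide":[0,-0.6,0],"dr":[0,0,0]},{"hand":0.3,"slide":[0,-1.1,0],"dr":[0,0,0]},{"hand":0.3,"slide":[0,-1.7,0],"dr":[0,0,0]},{"hand":0.3,"slide":[0,-2.2,0],"dr":[0,0,0]},{"hand":0.3,"slide":[0,-2.2,0.6],"dr":[0,0,0]},{"hand":0.3,"slide":[0,-2.2,1.4],"dr":[0,0,0]},{"hand":0.3,"slide":[0,-2.2,2.4],"dr":[0,0,0]},{"hand":0.3,"slide":[0,-2.2,3],"dr":[0,0,0]},{"hand":0.3,"slide":[0,-2.2,3],"dr":[0,0,0]},{"hand":0.3,"slide":[0,-2.2,3],"dr":[0,0,0]},{"hand":0.3,"slide":[0,-2.2,3],"dr":[0,0,0]}]'
python3 - <<'E'
from h import *
c=snap('scene','s6.png');w=snap('top','t6.png')
t=c['img'];a=cv2.resize(t[120:240,220:330],None,fx=4,fy=4,interpolation=cv2.INTER_CUBIC)
b=cv2.resize(w['img'][180:280,290:370],None,fx=4,fy=4.8,interpolation=cv2.INTER_CUBIC)[:480]
cv2.imwrite('pics/z6.png',cv2.convertScaleAbs(np.hstack([a,b]),alpha=1.5))
E
```

```text
time: 17.25
eef_pos: [529.1, -3.6, 328.1]
ee_rot: [-90.0, -0.0, -6.8]
contact_force: [0.7, 0.5, 0.2]
grip_width: 33.1
```

View pics/z6.png

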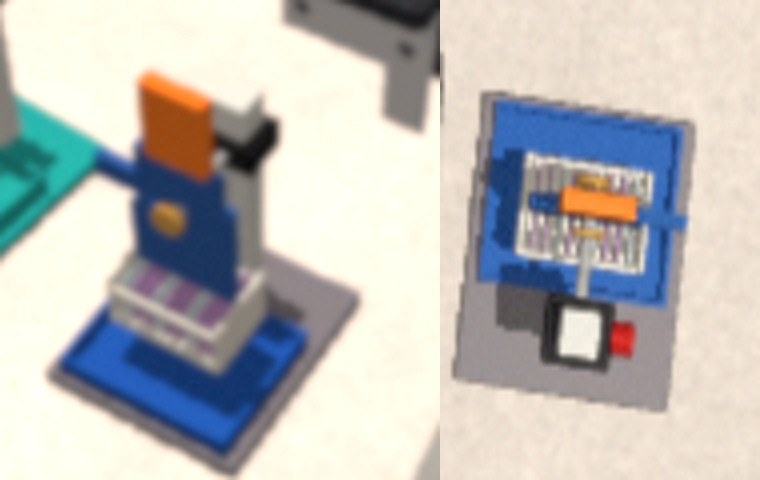

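View pics/s6.png

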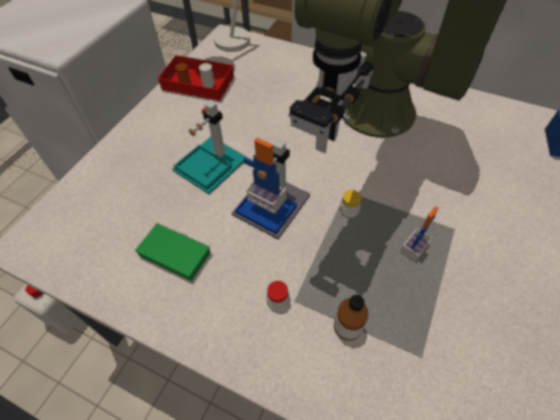

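```bash
cat > chk.py <<'E'
from h import *
np.set_printoptions(precision=2,suppress=True)
T=snap('top');S=snap('scene');O=np.array([446.9,-145.5]);a=np.radians(-6.8)
for c,b in((T,(300,200,350,250)),(S,(245,130,285,170))):
    m=mask(c['img'],(5,150,120),(17,255,255));q=np.zeros_like(m);q[b[1]:b[3],b[0]:b[2]]=m[b[1]:b[3],b[0]:b[2]]
    M=cv2.moments(q,True);p=(M['m10']/M['m00'],M['m01']/M['m00'])
    d=onz(c,p,259)[:2]-O;print(T['s']['time'],p,M['m00'],'stand xy @259',d@[np.cos(a),np.sin(a)],d@[-np.sin(a),np.cos(a)])
E
python3 chk.py; python3 -m jog '[{"hand":0.3,"slide":[0,0,0],"dr":[0,0,0]},{"hand":0.3,"slide":[0,0,0],"dr":[0,0,0]},{"hand":0.3,"slide":[0,0,0],"dr":[0,0,0]},{"hand":0.3,"slide":[0,0,0],"dr":[0,0,0]},{"hand":0.3,"slide":[0,0,0],"dr":[0,0,0]},{"hand":0.3,"slide":[0,0,0],"dr":[0,0,0]},{"hand":0.3,"slide":[0,0,0],"dr":[0,0,0]},{"hand":0.3,"slide":[0,0,0],"dr":[0,0,0]}]'; python3 chk.py
```

```text
17.35 (329.38461538461536, 221.86813186813185) 91.0 stand xy @259 64.38146929524011 0.3646306149001615
17.35 (263.0, 143.0) 73.0 stand xy @259 69.82307651055785 2.006946950422782
time: 18.45
eef_pos: [529.1, -2.6, 328.0]
ee_rot: [-90.0, 0.0, -6.8]
contact_force: [0.4, 0.2, 0.4]
grip_width: 32.7
18.45 (329.4222222222222, 221.92222222222222) 90.0 stand xy @259 64.26774636378376 0.26204210361618036
18.45 (263.1081081081081, 143.05405405405406) 74.0 stand xy @259 69.83700205825247 2.29991614103469
```

The tab holds still at stand (64.3, 0.3), right above the seat, so the basket is hanging upright and at rest.

```bash
python3 -c "from workcell import arm; print(arm.sign_off())"
```

```text
the job is handed in; nothing more can be done
None
```

I picked up the larger slide basket by its orange tab and hung it on the blue-tray stand's pin. I handed the job in at about 18.5 s.

- **Finding the pin:** I lowered the overhanging upper jaw until it touched the pin. This put the axis at about 162 mm, which agrees with the camera estimate of 160–162 mm.
- **Hanging:** I slid the slot on until I felt the closed end, backed off to centre the notch, and let the basket down. It seated at the height I had worked out. The wrist force then went from about −3 N to zero, so the stand was carrying the weight.
- **Forces:** The highest push against the stand showed as about 8 N at the wrist, when touching the pin from above. Closing on the slot's end gave about 6 N; the limit is 18 N.
- **Last checks:** In the top view the tab is at stand x of 64 mm and y of 0.3 mm, nearly above the pin, with the plate between the collars. The basket looks upright and did not move between two looks 1.1 s apart. The gripper was clear, about 150 mm to the side and raised above the tab. I moved nothing near the cups, bottle and slide box; they look in place, but I did not measure them.
- **Disagreements:** The scene camera put the tab at (70, 2) mm, because its patch also includes the tab's side face. My first measurement of the post top was also off, at 182 mm instead of 200 mm, because I picked the wrong pixel. I did not use it.

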